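# Let the ratchet off, add a tin to the rack and lock it up again

### The arm

A 6-joint arm with a two-finger parallel gripper is mounted at the origin on the work surface. World frame = base frame: x ahead of the robot, y to its left, z up, the work surface at z = 0. Lengths are in mm, angles in degrees, forces in N, time in s.
With the tool pointing down it reaches from about 350 to 850 mm from the base axis. Payload 8.1 kg.
Tool frame: the origin (TCP) lies at the very end of the fingers, on their centre line; the grasp point (between the pads) lies r.tcp_to_grasp behind it (r.tcp_to_grasp is the distance from the TCP to the grasp point, in mm); z points along the fingers, y is the line along which they close (so a half turn about z gives the same grasp; the last joint's range is limited). The gripper opens to 85 mm and grips with 20 to 120 N. Pads are 22 mm wide; open, the fingers measure 114 mm over their backs; the gripper's body (76 mm by 85 mm) begins 54 mm behind the grasp point. The pads swing forward as they close: fully open they stand 13 mm farther back than shut.
Start: joints at [-76.112, 7.471, 85.268, -0, 87.261, -4.893], TCP at [193.197, -568.05, 231.292] pointing down, gripper open.
Joint ranges: [-169.43, 169.43], [-51.17, 129.36], [1.28, 143.12], [-76.62, 256.62], [0, 156.53], [-152.29, 152.29]. Speed limits (degrees/s): [136.94, 136.94, 159.86, 180, 180, 180].

### API

Orientations are given as [roll, pitch, yaw] about the fixed x, y, z axes, in that order (R = Rz(yaw) Ry(pitch) Rx(roll)).
In Python, from bench import r gives the robot as it stands.
- The arm moves only by the shell command python3 -m handwheel 'ROWS' [OPENING] [FORCE]. ROWS is JSON, a list of rows, each a list of 4 numbers: the shift along the tool's x, y, z in m, then the turn about the tool's z in degrees. A call has 1 to 10 rows; each row shifts and turns the commanded pose from where the row before left it, along the tool's axes as they then stand; what a row does not reach is not made up. A row lasts 1/10 s, in which the tool goes at most 50 mm and 8.59 degrees, less where a joint would pass 70% of its speed; a pose out of reach is approached as far as the arm can. A call is refused whole if a number of a shift passes 0.05 or a number of a turn 8.59, either way. A call with a gripper value outside its range is refused whole. OPENING is the finger opening in m, from 0 to 0.0854, set as the call begins (- or left out, the last holds). The fingers move at their own pace and stop on an object; FORCE is the grip in N (left out, the last holds). Time passes only in rows, so rows that do not move let the fingers close. It gives the time, the measured TCP pose, the force, the opening and the grip force at its end, in the units of the state.
- r.sense(): the state, without advancing time (a new reading comes with each control period).
- r.snapshot(name): name is "scene" or "top" or "wrist"; returns the picture (420x560x3 uint8, red, green, blue); there is no depth.
- r.camera_params(name): a dict with "fx", "fy", "cx", "cy" (pixels), "D" ([k1, k2, p1, p2, k3] as OpenCV has them; the pictures are not rectified), "R" (3x3) and "t" (3): a world point X has camera coordinates R X + t; the wrist camera has in their place "mount" (4x4, takes a point from camera to tool coordinates, whose origin is the TCP and whose axes are the flange's). Camera axes: x right, y down, z forward; pixel columns grow to the right and rows downward; lengths in mm; the calibration is good to about 2 mm. A picture is of the moment at which its call begins: read the wrist's pose just before it. camera_params takes no time and is no camera call.
- r.hand_in(): hands the job in; it is judged then, once.
The state is a dict: "time": time; "joint_pos": joint angles; "qd": joint speeds; "joint_efforts": joint torques, N m; "tool_pos": TCP position; "tcp_rot": TCP orientation; "ft_force": force on the tool from outside, world axes, zero at the start; "wrist_torque": the same for the moment, N m; "finger_gap": finger opening in mm; "grip_force": force on a finger pad.
Only numpy, scipy, OpenCV 4.12 (cv2) and the standard library are available. Lean on these libraries where they do the work, as an engineer would, in place of code of your own. Each camera call takes 0.05 s, during which the arm holds its last target. There are 200 camera calls.

### The job

Flip the red ratchet pawl of the wooden tin rack over so that the blue fence is free, slide the fence back, and set the top (red) tin of the tower gently in the gap, standing upright in the rack beside the two white tins, nudging those along a little if need be. Then push the fence up again until the three tins stand snugly in a row, and leave the pawl flipped back down on the teeth so that the fence is locked. Leave the rest of the tower, the yellow cup, the bottle and the spoon as they are.

Things in the scene. Friction and masses are not known exactly. Their poses are not given: they have to be found in the camera images.
- rack: Wooden tin rack, fixed, 315 mm long along its own y (x across the row, z up; other entries' 'rack' positions are in these axes). Origin on the sill surface, on the row's centre line. Floor top z = 8 mm; low side walls at x = +-33 to +-37 mm, up to z = 16 mm, y from -48 to 150 mm. The tins stand in a row between its end cheek (+y) and the blue fence; ratchet bar and red pawl are at +x, -y.
- cheek (a point): Middle of the inner face of the rack's fixed end cheek (rack y = 150 mm), which is 70 mm tall and 76 mm wide.
- fence (a joint): Blue sliding fence, value in m, 0 to 0.076, growing as it slides back (rack -y) and makes room; free length of the row = 120 mm + value (two tins need 120, three 180). About 2 N of friction; stays where left. With the pawl down it can still be pushed closed (the pawl clicks over the teeth) but not slid back by more than one tooth.
- fence_face (a point): Middle of the fence's face towards the tins, at rack y = 30 mm minus the fence value. Fence plate 64 mm wide (x), 8 mm thick (y), top at z = 80 mm. Behind it (rack -y) come an open pocket 52 mm long and 64 mm wide and then the upright tab, all one piece.
- pocket (a point): Middle of the pocket's floor (z = 14 mm) between fence plate and tab, moving with the fence; plate and tab faces are each 26 mm from it along rack y. With fingers in the pocket, push the tab (rack -y) to slide the fence back, or the plate (rack +y) to close it.
- tab_top (a point): Middle of the top edge of the blue upright tab behind the pocket, 10 mm thick (y), 64 mm wide (x), top at z = 80 mm.
- teeth (a point): Where the pawl's beak meets the steel toothed bar: rack (58, -62) mm, tooth tops at z = 25 mm. The bar (x = 30 to 66 mm) slides with the fence; 7 teeth 14 mm apart.
- pawl (a joint): Red ratchet pawl, rad, 0 to 1.2. 0: beak down in the teeth, thumb lever leaning 0.6 rad towards the tins (rack +y); up to 0.2 when the beak lies on a tooth. 1.2: flipped over, lever leaning 0.6 rad the other way, beak clear. No spring: its weight drops it to whichever side of upright (about 0.6) it is on. Pivot axis along rack x through rack (58, -92, 44) mm; lever 58 mm long.
- pawl_top (a point): Middle of the red round cross bar (14 mm thick; reaches 19 mm to -x and 27 mm to +x of this point) at the top of the pawl's lever; at rack (58, -59, 92) mm when down, (58, -125, 92) mm when flipped. Push it along rack y with a finger.
- tin_top_mid (a point): Red round tin with a brass-coloured press lid, 60 mm diameter, 60 mm tall, about 120 g, lid fixed on; the top one of the tower of three. Point at its centre, half-way up; z axis along its own axis. Grip it across its upper half, so that the fingers clear the rack's side walls.
- tin_mid_mid (a point): Blue tin of the same size in the middle of the tower; point at its centre. Stays.
- tin_low_mid (a point): Green tin of the same size at the bottom of the tower; point at its centre. Stays.
- tin_b_mid (a point): White tin with a silver lid, same size, standing in the rack next to the fence; point at its centre.
- tin_c_mid (a point): White tin with a copper lid, same size, standing in the rack next to the end cheek; point at its centre.
- cup: Yellow ceramic cup, 80 mm wide, 90 mm tall, origin under its centre. Bystander.
- bottle_mid (a point): Green glass bottle with a wire swing stopper, 66 mm diameter up to 120 mm, 192 mm tall in all. Point on its axis 60 mm above its foot. Bystander.
- spoon: Bamboo spoon lying flat, 190 mm long along its own x. Bystander.
Things that resemble listed ones, but are neither listed nor needed, are in the scene too. Leave any purple look-alike of the part that bears tin_b_mid alone.

How it is judged (in metres and radians):
On the way, in this order (a step that is already met when the one before it is completed fails the run):
1. the pawl is flipped over, clear of the teeth, before the fence is moved back (value of joint pawl above 0.9 rad and value of joint fence below 0.03 m), for 0.1 s.
2. the fence is slid back far enough for a third tin (value of joint fence above 0.06 m), for 0.1 s.
3. the red tin stands upright on the rack floor in the row, let go (x of tin_top_mid in the frame of rack between -0.012 and 0.012 m and y of tin_top_mid in the frame of rack between -0.055 and 0.13 m and z of tin_top_mid in the frame of rack between 0.033 and 0.043 m and angle between tin_top_mid's own z axis and vertical below 0.12 rad and contact force between the fingers and tin_top below 0.2 N), for 0.1 s.
At the end, for the whole second after the job is handed in: All three tins stand upright (within 0.12 rad) on the rack floor in the row (within 12 mm of its centre line), at rest; the fence is up against them with less than 8 mm of slack in the row (fence value under 0.068); the pawl is down on the teeth (value under 0.3) (x of tin_top_mid in the frame of rack between -0.012 and 0.012 m and y of tin_top_mid in the frame of rack between -0.055 and 0.13 m and z of tin_top_mid in the frame of rack between 0.033 and 0.043 m and angle between each of tin_top_mid, tin_b_mid, tin_c_mid's own z axis and vertical below 0.12 rad and x of tin_b_mid in the frame of rack between -0.012 and 0.012 m and y of tin_b_mid in the frame of rack between -0.055 and 0.13 m and z of tin_b_mid in the frame of rack between 0.033 and 0.043 m and x of tin_c_mid in the frame of rack between -0.012 and 0.012 m and y of tin_c_mid in the frame of rack between -0.055 and 0.13 m and z of tin_c_mid in the frame of rack between 0.033 and 0.043 m and value of joint fence below 0.068 m and value of joint pawl below 0.3 rad and linear speed of tin_top below 0.02 m/s and velocity of joint fence between -0.01 and 0.01 m/s); the robot touches nothing.
It fails at once if the lower tins of the tower are shifted (over 15 mm) or tipped ((distance of tin_low_mid from where it was at the start of the episode above 0.015 m or angle between tin_low_mid's own z axis and vertical above 0.2 rad) or (distance of tin_mid_mid from where it was at the start of the episode above 0.015 m or angle between tin_mid_mid's own z axis and vertical above 0.2 rad)).
It fails at once if the cup, the bottle or the spoon is shifted (over 15 mm) or tipped ((distance of cup from where it was at the start of the episode above 0.015 m or angle between cup's own z axis and vertical above 0.2 rad) or (distance of bottle_mid from where it was at the start of the episode above 0.015 m or angle between bottle_mid's own z axis and vertical above 0.2 rad) or distance of spoon from where it was at the start of the episode above 0.015 m).
It fails at once if the red tin is dropped or thrown (over 0.6 m/s out of the fingers) (contact force between the fingers and tin_top below 0.1 N and linear speed of tin_top above 0.6 m/s).
It also fails if it takes over 67 s, if anything falls off the work surface, if the arm or the gripper's body presses on something with over 40 N, if the wrist force passes 120 N, or if a joint passes its speed limit or range.

## Working session

There is one attempt and no reset: what is moved stays moved. The work goes in short steps, Python scripts to look and compute and a shell command to move; the robot and the scene stay as the last step left them, time stands still between calls to the robot, and variables do not carry over. Pictures are saved under pics/ and viewed, at most 10 in all, crops included, and the job is handed in when it is done.

```bash
mkdir -p pics; ls; python3 - <<'E'
from bench import r
import cv2,numpy as np
s=r.sense();print({k:np.round(v,3).tolist() for k,v in s.items()},r.tcp_to_grasp)
for n in("scene","top"):
    cv2.imwrite(f"pics/{n}0.png",r.snapshot(n)[:,:,::-1])
    print(n,r.camera_params(n))
print(r.camera_params("wrist"))
E
```

```text
pics
{'time': 0.0, 'joint_pos': [-76.109, 7.516, 85.331, -0.001, 87.261, -4.893], 'qd': [0.102, 0.075, -0.119, 0.027, 0.131, 0.055], 'joint_efforts': [0.002, -56.939, -50.056, 0.0, 0.014, -0.0], 'tool_pos': [193.078, -567.492, 230.221], 'tcp_rot': [-179.892, -0.008, 18.784], 'ft_force': [0.564, 0.413, 0.251], 'wrist_torque': [-0.001, -0.023, -0.017], 'grip_force': 0.0, 'finger_gap': 85.76} 18.700000000000003
scene {'fx': 408.3016296821809, 'fy': 408.3016296821809, 'cx': 277.17683293627385, 'cy': 208.86996294124174, 'D': array([0.04092871, 0.        , 0.        , 0.        , 0.        ]), 'R': array([[ 0.7866049 ,  0.61745483,  0.00150689],
       [ 0.4287825 , -0.54448697, -0.720888  ],
       [-0.44429529,  0.56770016, -0.69304994]]), 't': array([-436.59156301, -180.44049885, 1239.36318894])}
top {'fx': 478.37473656297016, 'fy': 478.37473656297016, 'cx': 284.3418747597032, 'cy': 211.08950075421947, 'D': array([-0.13501329,  0.        ,  0.        ,  0.        ,  0.        ]), 'R': array([[ 0.0130021 , -0.99988665, -0.00759191],
       [-0.99122591, -0.01188994, -0.13164276],
       [ 0.13153757,  0.00923693, -0.99126815]]), 't': array([  -7.2025065 ,  560.15764222, 1084.56807983])}
{'fx': 322.91264595605935, 'fy': 322.91264595605935, 'cx': 274.9722086377237, 'cy': 213.1643487901409, 'D': array([-0.07413197,  0.        ,  0.        ,  0.        ,  0.        ]), 'mount': array([[ 3.87279207e-04, -9.55800514e-01, -2.94015694e-01,
         7.55909473e+01],
       [ 9.99999924e-01,  3.85560134e-04,  6.38081700e-05,
         6.36815223e-01],
       [ 5.23728486e-05, -2.94015696e-01,  9.55800590e-01,
        -1.42958704e+02],
       [ 0.00000000e+00,  0.00000000e+00,  0.00000000e+00,
         1.00000000e+00]])}
```

View pics/scene0.png

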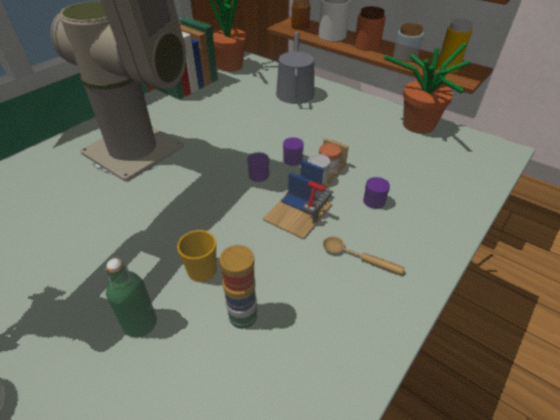

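View pics/top0.png

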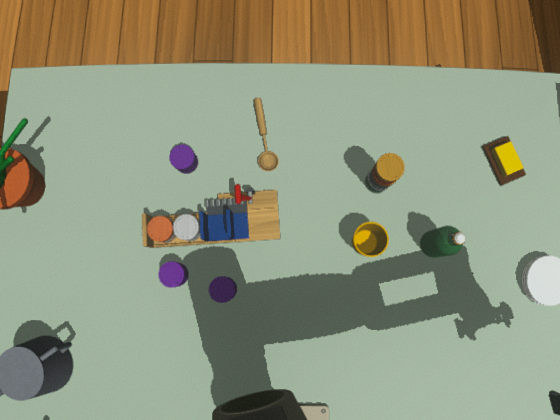

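The scene view shows the tower at about (240,285), and the rack with its red pawl at about (316,190). In the top view the rack runs from the cheek at (145,230) to its end at (280,215). The lids are at (161,229) and (186,227), the pawl at (239,193), the tower top at (388,168) and the cup at (370,238).

```bash
cat > h.py <<'E'
from bench import r
import cv2,numpy as np
from scipy.spatial.transform import Rotation as Ro
def cam(n):
    c=r.camera_params(n)
    K=np.array([[c['fx'],0,c['cx']],[0,c['fy'],c['cy']],[0,0,1]])
    if n=="wrist":
        s=r.sense();T=np.eye(4);T[:3,:3]=Ro.from_euler('xyz',s['tcp_rot'],degrees=True).as_matrix();T[:3,3]=s['tool_pos']
        M=np.linalg.inv(T@c['mount']);return K,c['D'],M[:3,:3],M[:3,3]
    return K,c['D'],c['R'],c['t']
def ray(C,p):
    K,D,R,t=C
    q=cv2.undistortPoints(np.array(p,float).reshape(-1,1,2),K,D).reshape(-1,2)
    d=np.c_[q,np.ones(len(q))]@R
    return -R.T@t,d
def plane(C,p,z):
    o,d=ray(C,p);return o+d*((z-o[2])/d[:,2])[:,None]
def proj(C,X):
    K,D,R,t=C
    return cv2.projectPoints(np.array(X,float).reshape(-1,3),cv2.Rodrigues(R)[0],t,K,D)[0].reshape(-1,2)
def tri(C1,p1,C2,p2):
    o1,d1=ray(C1,p1);o2,d2=ray(C2,p2);d1,d2=d1[0],d2[0]
    s=np.linalg.lstsq(np.c_[d1,-d2],o2-o1,rcond=None)[0]
    a,b=o1+s[0]*d1,o2+s[1]*d2;return (a+b)/2,np.linalg.norm(a-b)
E
python3 - <<'E'
from h import *
C=cam("top");im=cv2.imread("pics/top0.png");hsv=cv2.cvtColor(im,cv2.COLOR_BGR2HSV)
def blob(name,lo,hi,box,z):
    x0,y0,x1,y1=box;m=np.zeros(im.shape[:2],np.uint8);m[y0:y1,x0:x1]=cv2.inRange(hsv,lo,hi)[y0:y1,x0:x1]
    m=cv2.morphologyEx(m,cv2.MORPH_OPEN,np.ones((3,3)))
    c=max(cv2.findContours(m,0,2)[0],key=cv2.contourArea);(x,y),rad=cv2.minEnclosingCircle(c)
    mr=cv2.minAreaRect(c);P=plane(C,[[x,y],[x+rad,y]],z)
    print(name,np.round((x,y,rad),1),cv2.contourArea(c),np.round(P[0],1),'R',np.round(np.linalg.norm(P[1]-P[0]),1),'box',np.round(plane(C,cv2.boxPoints(mr),z)[:,:2],0).tolist())
blob('copper',(3,120,90),(14,255,255),(140,210,176,250),68)
blob('silver',(0,0,130),(180,60,255),(172,210,201,245),68)
blob('towertop',(10,120,120),(25,255,255),(360,145,410,182),180)
blob('fenceblue',(105,120,40),(125,255,255),(195,195,255,250),80)
blob('pawl',(170,120,60),(180,255,255),(225,175,262,210),92)
blob('cup',(20,120,120),(30,255,255),(345,215,395,262),90)
c=im[165:260,130:295];cv2.imwrite("pics/c1.png",cv2.resize(c,None,fx=4.8,fy=4.8,interpolation=cv2.INTER_CUBIC))
E
```

```text
copper [159.5 228.4  13.5] 513.0 [512.6 285.3  68. ] R 31.6 box [[541.0, 316.0], [542.0, 257.0], [484.0, 255.0], [483.0, 313.0]]
silver [185.3 226.7  13.2] 494.5 [517.4 225.5  68. ] R 30.5 box [[546.0, 255.0], [547.0, 197.0], [490.0, 195.0], [489.0, 253.0]]
towertop [389.9 166.8  14.1] 565.0 [ 636.8 -219.9  180. ] R 29.8 box [[666.0, -193.0], [667.0, -248.0], [609.0, -247.0], [608.0, -192.0]]
fenceblue [219.  224.5  17.6] 474.0 [522.2 146.3  80. ] R 39.9 box [[555.0, 172.0], [556.0, 122.0], [490.0, 120.0], [489.0, 170.0]]Traceback (most recent call last):
  File "<stdin>", line 13, in <module>
  File "<stdin>", line 6, in blob
ValueError: max() iterable argument is empty
```

```bash
python3 -m handwheel '[[0,0,0,7.1],[0,0,0,7.1],[0.0248,-0.0385,0,0],[0.0248,-0.0385,0,0],[0.0248,-0.0385,0,0],[0.0248,-0.0385,0,0],[0.0248,-0.0385,0,0],[0.0248,-0.0385,0,0],[0.0248,-0.0385,0,0],[0.0248,-0.0385,0,0]]' 0 40; python3 -m handwheel '[[0.0248,-0.0385,0,0],[0.0248,-0.0385,0,0],[0.0248,-0.0385,0,0],[0.0248,-0.0385,0,0],[0.0248,-0.0385,0,0],[0.0248,-0.0385,0,0],[0.0248,-0.0385,0,0],[0.0248,-0.0385,0,0],[0.0248,-0.0385,0,0],[0,0,0,0]]'
python3 - <<'E'
from h import *
import pickle
C=cam("wrist");im=r.snapshot("wrist")[:,:,::-1];cv2.imwrite("pics/w1.png",im);pickle.dump(C,open("w1.pkl","wb"));print(r.sense()['tool_pos'],r.sense()['tcp_rot'])
E
```

```text
time: 1.1
tool_pos: [366.7, -243.4, 231.0]
tcp_rot: [-180.0, 0.0, 4.6]
ft_force: [0.5, -0.3, 0.2]
finger_gap: 0.1
grip_force: 0.0
time: 2.1
tool_pos: [561.8, 122.7, 229.7]
tcp_rot: [-179.9, 0.1, 4.8]
ft_force: [-0.8, -0.7, -0.4]
finger_gap: -0.1
grip_force: 0.0
[561.08282329 120.38705744 229.85064358] [-1.79989976e+02  1.35289936e-01  4.79504505e+00]
```

View pics/w1.png

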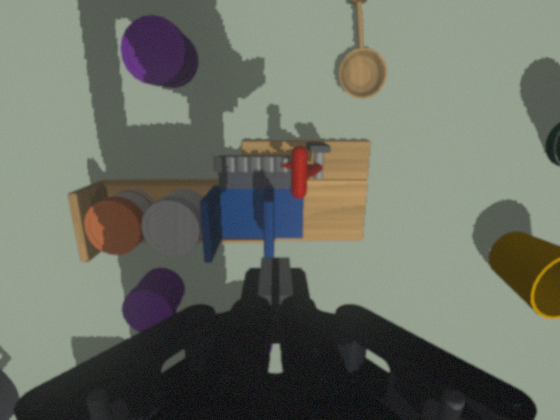

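The wrist view shows the rack level in the picture. The copper lid is at (114,226), the silver lid at (171,223), the fence plate top at about (207,225), the tab top at about (269,225) and the red bar at (300,172).

```bash
python3 - <<'E'
from h import *
import pickle
C=pickle.load(open("w1.pkl","rb"));im=cv2.imread("pics/w1.png");hsv=cv2.cvtColor(im,cv2.COLOR_BGR2HSV)
def blob(lo,hi,box):
    x0,y0,x1,y1=box;m=np.zeros(im.shape[:2],np.uint8);m[y0:y1,x0:x1]=cv2.inRange(hsv,lo,hi)[y0:y1,x0:x1]
    c=max(cv2.findContours(m,0,2)[0],key=cv2.contourArea);return cv2.minEnclosingCircle(c),cv2.minAreaRect(c),c
L=[]
for n,lo,hi,b in(('copper',(3,120,60),(16,255,255),(80,190,146,260)),('silver',(0,0,85),(180,60,255),(142,190,205,260))):
    (p,rad),mr,c=blob(lo,hi,b);P=plane(C,[p,(p[0]+rad,p[1])],68);L.append(P[0]);print(n,np.round(p,1),np.round(P[0],1),np.round(np.linalg.norm(P[1]-P[0]),1))
(p,rad),mr,c=blob((170,120,60),(180,255,255),(270,135,330,205));print('red',np.round(mr,1) if 0 else mr)
x,y,w,h=cv2.boundingRect(c);P=plane(C,[(300,y),(300,y+h)],95);print('bar ends',y,y+h,P.round(1))
# rack edges on z=8 : right end corners
print('rack right corners z8',plane(C,[(370,141),(364,240)],8).round(1))
print('tab top ends z80',plane(C,[(269,190),(269,256)],80).round(1), 'plate',plane(C,[(212,190),(207,260)],80).round(1))
for yaw in(4.6,):
    a=np.radians(yaw);ex=np.array([np.cos(a),np.sin(a)]);ey=np.array([-ex[1],ex[0]])
    m=(L[0]+L[1])[:2]/2;o=m-90*ey;print('origin',o, 'yawTins',np.degrees(np.arctan2(-(L[0]-L[1])[0],(L[0]-L[1])[1])))
    W=lambda x,y,z:np.r_[o+x*ex+y*ey,z]
    X=[W(39,-59,99),W(85,-59,99),W(32,-35,80),W(-32,-35,80),W(32,30,80),W(-32,30,80),W(58,-59,92),W(37,-48,16),W(0,-165,8)]
    print(proj(C,X).round(0).tolist());print([x.round(0).tolist() for x in X])
E
```

```text
copper [113.1 224.6] [517.4 284.3  68. ] 31.7
silver [172.  236.4] [510.  223.4  68. ] 38.6
red ((295.45513916015625, 194.2379150390625), (13.453369140625, 4.733592510223389), 41.633541107177734)
bar ends 188 198 [[576.9 101.6  95. ]
 [567.9 100.7  95. ]]
rack right corners z8 [[618.1  21.    8. ]
 [500.2   8.4   8. ]]
tab top ends z80 [[569.3 128.7  80. ]
 [502.6 123.4  80. ]] plate [[564.8 181.5  80. ]
 [492.8 184.7  80. ]]
origin [520.92415121 164.12073629] yawTins -6.939863937344857
[[291.0, 202.0], [292.0, 149.0], [265.0, 204.0], [265.0, 266.0], [196.0, 204.0], [200.0, 265.0], [291.0, 179.0], [278.0, 184.0], [376.0, 214.0]]
[[565.0, 108.0, 99.0], [610.0, 112.0, 99.0], [556.0, 132.0, 80.0], [492.0, 127.0, 80.0], [550.0, 197.0, 80.0], [487.0, 191.0, 80.0], [583.0, 110.0, 92.0], [562.0, 119.0, 16.0], [534.0, -0.0, 8.0]]
```

```bash
python3 - <<'E'
from h import *
import pickle
C=pickle.load(open("w1.pkl","rb"));im=cv2.imread("pics/w1.png");hsv=cv2.cvtColor(im,cv2.COLOR_BGR2HSV)
m=cv2.inRange(hsv,(0,150,60),(4,255,255))|cv2.inRange(hsv,(172,150,60),(180,255,255));m[:,:270]=0;m[:,340:]=0;m[:130]=0;m[215:]=0
c=max(cv2.findContours(m,0,2)[0],key=cv2.contourArea);print(cv2.boundingRect(c),cv2.minAreaRect(c))
c=im[130:270,180:350];cv2.imwrite("pics/c2.png",cv2.resize(c,None,fx=4.2,fy=4.2,interpolation=cv2.INTER_CUBIC))
E
```

```text
(283, 147, 38, 51) ((298.8445739746094, 171.81756591796875), (33.711814880371094, 44.290348052978516), 35.53767776489258)
```

View pics/c2.png

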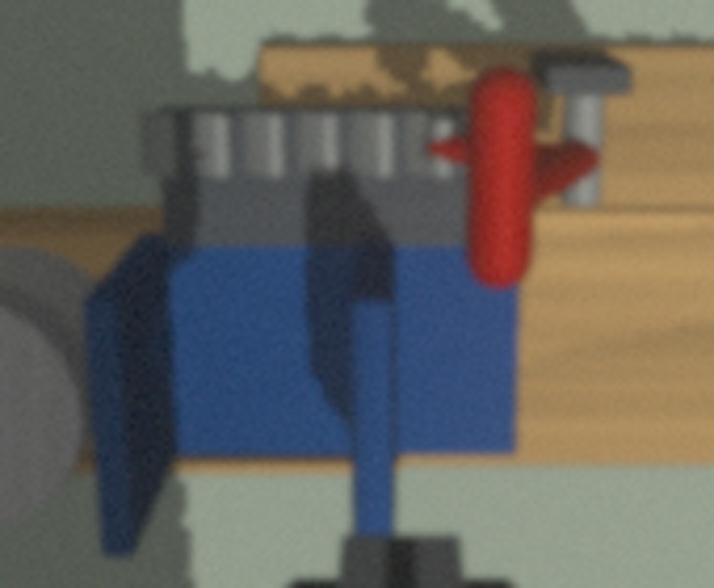

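The crop shows the tab's top edge at column 269 and its +x end at row 201. The plate edge is at column 203. The red bar is centred at (299.6, 172.6), which gives (590, 103, 92). Next step is to push the pawl.

```bash
python3 -m handwheel '[[0.03,-0.01,0,0],[0,0,0.048,0],[0,0,0.049,0],[0,0,0.049,0],[0,0,0,0],[0,0.01,0,0],[0,0.008,0,0],[0,0.008,0,0],[0,0.008,0,0],[0,0.008,0,0]]';  python3 -m handwheel '[[0,0.008,0,0],[0,0.008,0,0],[0,0.008,0,0],[0,0.005,0,0],[0,0,0,0],[0,-0.02,0,0],[0,0,-0.05,0],[0,0,-0.05,0],[0,-0.02,-0.01,0],[0,0,0,0]]'
python3 - <<'E'
from h import *
C=cam("wrist");im=r.snapshot("wrist")[:,:,::-1]
cv2.imwrite("pics/w2.png",im);import pickle;pickle.dump(C,open("w2.pkl","wb"));print(r.sense()['tool_pos'],r.sense()['tcp_rot'])
E
```

```text
time: 3.15
tool_pos: [594.7, 87.6, 87.0]
tcp_rot: [180.0, -0.2, 4.6]
ft_force: [-0.0, 0.4, -0.5]
finger_gap: -0.7
grip_force: 0.0
time: 4.15
tool_pos: [594.6, 101.0, 199.2]
tcp_rot: [-180.0, -0.4, 4.7]
ft_force: [-0.1, 0.3, -0.8]
finger_gap: 0.0
grip_force: 0.0
[593.41662567 100.01312427 196.55379701] [-1.79998482e+02 -1.38101959e-01  4.66148986e+00]
```

View pics/w2.png

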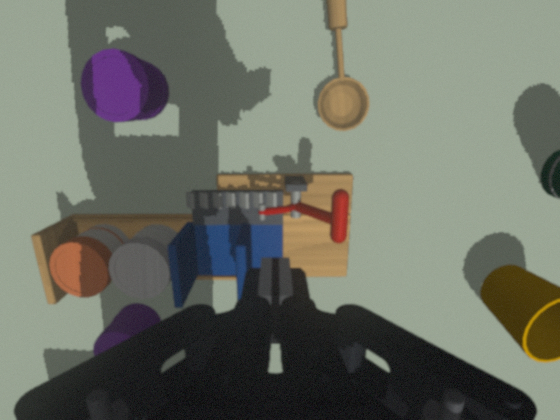

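The pawl is flipped: its bar is now at (340,216) on the far side. Next I go into the pocket.

```bash
python3 -m handwheel '[[-0.033,-0.031,0,0],[-0.032,-0.031,0,0],[0,0,0.045,0],[0,0,0.045,0],[0,0,0,0],[0,0,0.03,0],[0,0,0.03,0],[0,0,0.007,0],[0,0,0,0]]'
```

```text
time: 5.1
tool_pos: [522.5, 155.4, 38.3]
tcp_rot: [180.0, 0.1, 4.5]
ft_force: [0.4, 0.8, 0.0]
finger_gap: 0.3
grip_force: 0.0
```

```bash
python3 -m handwheel '[[0,0.01,0,0],[0,0.01,0,0],[0,0.01,0,0],[0,0.01,0,0],[0,0.01,0,0],[0,0.01,0,0],[0,0.01,0,0],[0,0.008,0,0],[0,0.004,0,0],[0,0,0,0]]'
```

```text
time: 6.1
tool_pos: [530.8, 77.7, 40.6]
tcp_rot: [-179.6, -0.2, 4.6]
ft_force: [-4.6, 23.2, 13.8]
finger_gap: -0.0
grip_force: 12.0
```

```bash
python3 -m handwheel '[[0,-0.012,0,0],[0,0,0,0],[0,0,-0.04,0],[0,0,-0.05,0],[0,0,-0.05,0],[0,0,-0.03,0],[0,0,0,0]]'
python3 - <<'E'
from h import *
C=cam("wrist");im=r.snapshot("wrist")[:,:,::-1]
cv2.imwrite("pics/w3.png",im);cv2.imwrite("pics/top1.png",r.snapshot("top")[:,:,::-1]);import pickle;pickle.dump(C,open("w3.pkl","wb"));print(r.sense()['tool_pos'],r.sense()['tcp_rot'],r.sense()['ft_force'])
E
```

```text
time: 6.8
tool_pos: [531.6, 85.3, 214.3]
tcp_rot: [179.9, -0.5, 4.5]
ft_force: [-0.1, 0.2, -0.1]
finger_gap: -0.2
grip_force: 0.0
[528.90148699  85.4041616  208.56156673] [ 1.79961088e+02 -5.72375713e-02  4.54365428e+00] [-0.68660262  0.38955976 -1.52566076]
```

View pics/w3.png

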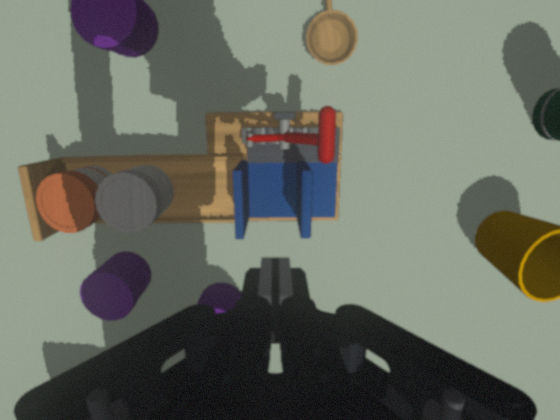

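The fence is back: plate top at column 234–248, tab at 300–311. The lids are at (68,202) and (129,200), and the pawl is still flipped.

```bash
python3 - <<'E'
from h import *
import pickle
C=pickle.load(open("w3.pkl","rb"));T=cam("top")
P=plane(C,[(235,182),(235,238),(311,182),(311,238)],80);print('plate face, tab rear z80',P.round(1))
im=cv2.imread("pics/w3.png")
L=plane(C,[(68,202),(129,200),(97,200),(160,200),(129,169),(129,232)],68);print('lids',L.round(1))
print('rack rear z8',plane(C,[(343,112),(338,219)],8).round(1))
print('bar z97',plane(C,[(327,107),(327,163)],97).round(1))
t1=cv2.imread("pics/top1.png")
# tower top centre, two views
S=cam("scene");s=cv2.imread("pics/scene0.png");t=cv2.imread("pics/top0.png");out=[]
for im,(x0,y0,x1,y1) in((t,(365,148,408,185)),(s,(215,243,262,275))):
    h=cv2.cvtColor(im,cv2.COLOR_BGR2HSV);m=np.zeros(im.shape[:2],np.uint8);m[y0:y1,x0:x1]=cv2.inRange(h,(12,120,60),(28,255,255))[y0:y1,x0:x1]
    c=max(cv2.findContours(m,0,2)[0],key=cv2.contourArea);e=cv2.fitEllipse(cv2.convexHull(c));print(e);out.append(e[0])
print(tri(T,out[0],S,out[1]));print(plane(T,[out[0]],180),plane(S,[out[1]],180))
c=t[140:200,340:415];d=s[235:335,200:275]
cv2.imwrite("pics/c3.png",np.hstack([cv2.resize(c,(375,300)),cv2.resize(d,(300,400))[:300],]))
E
```

```text
plate face, tab rear z80 [[549.  121.2  80. ]
 [496.7 118.8  80. ]
 [554.3  54.9  80. ]
 [502.3  49.1  80. ]]
lids [[515.3 282.3  68. ]
 [521.9 221.6  68. ]
 [519.5 252.9  68. ]
 [524.1 191.9  68. ]
 [551.3 220.3  68. ]
 [489.7 223.2  68. ]]
rack rear z8 [[617.6  20.2   8. ]
 [500.9  10.1   8. ]]
bar z97 [[617.3  51.1  97. ]
 [574.   45.9  97. ]]
((389.7896423339844, 167.88406372070312), (27.460105895996094, 30.76012420654297), 173.58294677734375)
((236.4999542236328, 261.2645263671875), (32.494873046875, 34.297149658203125), 50.39234924316406)
(array([ 637.48054445, -221.531868  ,  169.28369292]), np.float64(1.4337434746965751))
[[ 634.53670296 -219.7415298   180.        ]] [[ 644.3495242  -226.96258089  180.        ]]
```

View pics/c3.png

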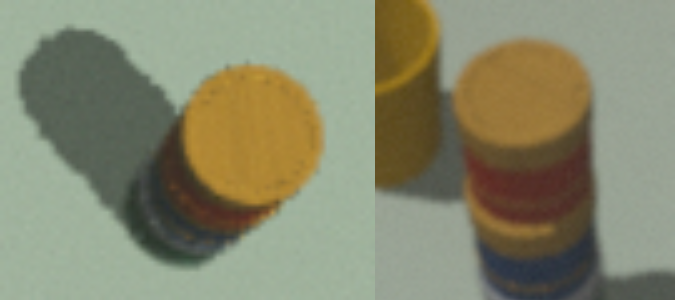

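The crops show the gold lid of the tower centred at about (389.8,167.5) in the top view, giving roughly (635,-220,180). I'll turn by 90° and go above it.

```bash
python3 -m handwheel '[[0,0,-0.005,-8.2],[0,0,-0.005,-8.2],[0,0,-0.005,-8.2],[0,0,-0.005,-8.2],[0,0,-0.005,-8.2],[0,0,-0.005,-8.2],[0,0,-0.005,-8.2],[0,0,-0.005,-8.2],[0,0,0,-8.2],[0,0,0,-8.2]]' 0.0854; python3 -m handwheel '[[0,0,0,-8.2],[-0.0446,0.0116,0,0],[-0.0446,0.0116,0,0],[-0.0446,0.0116,0,0],[-0.0446,0.0116,0,0],[-0.0446,0.0116,0,0],[-0.0446,0.0116,0,0],[-0.0446,0.0116,0,0],[0,0,0,0],[0,0,0,0]]'
python3 - <<'E'
from h import *
W3=__import__('pickle').load(open("w3.pkl","rb"));print('walls',plane(W3,[(200,156),(200,221)],16).round(1))
C=cam("wrist");im=r.snapshot("wrist")[:,:,::-1]
cv2.imwrite("pics/w4.png",im);import pickle;pickle.dump(C,open("w4.pkl","wb"));print(r.sense()['tool_pos'],r.sense()['tcp_rot'])
h=cv2.cvtColor(im,cv2.COLOR_BGR2HSV);m=cv2.inRange(h,(12,120,60),(28,255,255))
for c in cv2.findContours(m,0,2)[0]:
    if cv2.contourArea(c)>800:
        (p,q)=cv2.minEnclosingCircle(c);P=plane(C,[p,(p[0]+q,p[1])],180);print(np.round(p,1),round(q,1),P[0].round(1),np.linalg.norm(P[1]-P[0]).round(1))
E
```

```text
time: 7.9
tool_pos: [527.5, 85.6, 245.5]
tcp_rot: [-179.8, 0.1, 86.9]
ft_force: [0.4, 0.1, 0.2]
finger_gap: 85.5
grip_force: 0.0
time: 8.9
tool_pos: [634.0, -219.2, 244.4]
tcp_rot: [-179.7, -0.2, 94.6]
ft_force: [0.3, 0.5, -0.2]
finger_gap: 85.5
grip_force: 0.0
walls [[560.9 166.4  16. ]
 [488.7 165.3  16. ]]
[ 634.3242523  -218.07463019  245.38244523] [-1.79773444e+02 -1.28123287e-01  9.47242348e+01]
[280.7 227.3] 42.9 [ 638.1 -218.   180. ] 29.3
[136.4 152. ] 48.9 [ 540.8 -174.4  180. ] 32.1
[547. 197.] 159.5 [ 822.5 -180.7  180. ] 167.0
```

View pics/w4.png

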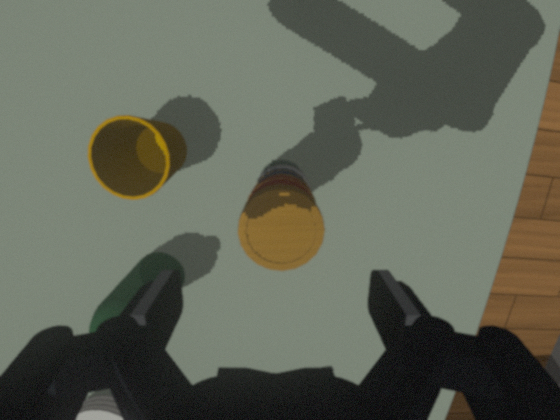

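The lid is centred at (281,228), which gives (638,-218.5) at z 180; its radius of 29.3 mm matches. The fingers straddle it. I correct by 4 mm, go down and grip.

```bash
python3 -m handwheel '[[-0.001,0.004,0,0],[0,0,0.035,0],[0,0,0.035,0],[0,0,0.025,0],[0,0,0.008,0],[0,0,0,0],[0,0,0,0]]';  python3 -m handwheel '[[0,0,0,0],[0,0,0,0],[0,0,0,0],[0,0,0,0],[0,0,0,0],[0,0,0,0]]' 0.045 30
```

```text
time: 9.65
tool_pos: [640.6, -218.5, 147.3]
tcp_rot: [179.9, 0.1, 94.8]
ft_force: [-0.3, -0.4, -0.0]
finger_gap: 85.4
grip_force: 0.0
time: 10.25
tool_pos: [640.3, -219.3, 147.7]
tcp_rot: [179.9, 0.1, 94.8]
ft_force: [-2.5, 0.3, 6.3]
finger_gap: 58.8
grip_force: 31.6
```

```bash
python3 -m handwheel '[[0,0,-0.01,0],[0,0,-0.02,0],[0,0,-0.03,0],[0,0,-0.03,0],[0,0,-0.005,0],[0,0,0,0]]' - 40; python3 -m handwheel '[[0.02,-0.004,0,0],[0.042,-0.009,0,0],[0.042,-0.009,0,0],[0.042,-0.009,0,0],[0.042,-0.009,0,0],[0.042,-0.009,0,0],[0.042,-0.009,0,0],[0.042,-0.009,0,0],[0.042,-0.009,0,0],[0.027,-0.0074,0,0]]';python3 -m handwheel '[[0,0,0,0],[0,0,0,0]]'
python3 - <<'E'
from h import *
T=cam("top");im=r.snapshot("top")[:,:,::-1];C=cam("wrist");w=r.snapshot("wrist")[:,:,::-1]
cv2.imwrite("pics/w5.png",w);cv2.imwrite("pics/top2.png",im);print(r.sense()['tool_pos'],r.sense()['tcp_rot'],r.sense()['finger_gap'])
import pickle;pickle.dump(C,open("w5.pkl","wb"))
E
```

```text
time: 10.85
tool_pos: [640.6, -219.1, 242.6]
tcp_rot: [179.8, 0.1, 94.8]
ft_force: [0.1, 0.1, -2.2]
finger_gap: 59.1
grip_force: 43.3
time: 11.85
tool_pos: [522.5, 158.5, 238.1]
tcp_rot: [-179.8, -0.0, 94.9]
ft_force: [-0.5, -0.5, -1.0]
finger_gap: 59.0
grip_force: 43.5
time: 12.05
tool_pos: [523.6, 156.3, 238.6]
tcp_rot: [-179.9, 0.0, 94.9]
ft_force: [0.8, 0.1, -1.4]
finger_gap: 58.9
grip_force: 43.5
[524.34437129 155.16574905 239.15545483] [-1.79904960e+02  3.56870039e-02  9.47496419e+01] 58.909733406226586
```

View pics/w5.png

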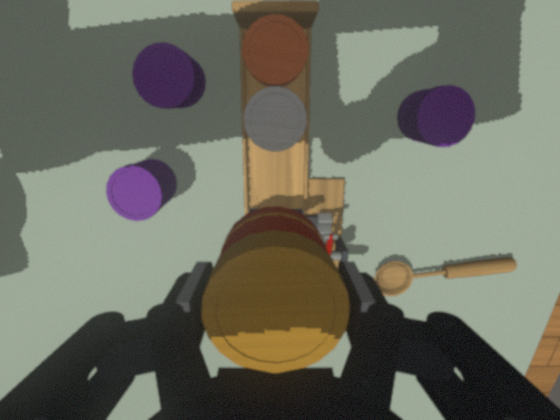

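The red tin is held upright, its lid between columns 203 and 350 and down to row 372. The silver lid ends at about row 150, with the open gap below it.

```bash
python3 - <<'E'
from h import *
import pickle
C=pickle.load(open("w5.pkl","rb"))
print('held lid L,R,bottom',plane(C,[(203,300),(350,300),(276,373)],271.5).round(1))
print('silver near edge,centre',plane(C,[(275,151),(275,119)],68).round(1),'walls out z16',plane(C,[(244,180),(311,180)],16).round(1))
print('wood floor walls inner z16',plane(C,[(248,180),(307,180)],16).round(1))
E
```

```text
held lid L,R,bottom [[495.9 158.2 271.5]
 [553.6 163.1 271.5]
 [527.7 124.3 271.5]]
silver near edge,centre [[521.1 195.9  68. ]
 [518.6 225.7  68. ]] walls out z16 [[488.8 154.3  16. ]
 [565.7 160.8  16. ]]
wood floor walls inner z16 [[493.4 154.7  16. ]
 [561.1 160.4  16. ]]
```

```bash
python3 -m handwheel '[[0.002,0.0015,0,0],[0,0,0.03,0],[0,0,0.044,0],[0,0,0.044,0],[0,0,0.044,0],[0,0,0.015,0],[0,0,0.01,0],[0,0,0,0],[0,0,0,0]]'
```

```text
time: 13.05
tool_pos: [527.8, 158.4, 55.6]
tcp_rot: [179.8, -0.0, 94.8]
ft_force: [0.5, -0.1, -0.7]
finger_gap: 59.1
grip_force: 43.7
```

```bash
python3 -m handwheel '[[0,0,0.004,0],[0,0,0.004,0],[0,0,0.003,0],[0,0,0,0],[0,0,0,0]]'
```

```text
time: 13.55
tool_pos: [525.8, 158.2, 42.2]
tcp_rot: [-180.0, 0.0, 94.8]
ft_force: [0.1, -0.2, -1.6]
finger_gap: 58.9
grip_force: 43.7
```

```bash
python3 -m handwheel '[[0,0,0.002,0],[0,0,0.002,0],[0,0,0.001,0],[0,0,0,0],[0,0,0,0]]'
```

```text
time: 14.05
tool_pos: [525.9, 158.1, 37.2]
tcp_rot: [-180.0, 0.0, 94.8]
ft_force: [0.2, 0.5, -0.7]
finger_gap: 59.2
grip_force: 43.7
```

```bash
python3 -m handwheel '[[0,0,0.001,0],[0,0,0.001,0],[0,0,0,0],[0,0,0,0]]'
```

```text
time: 14.45
tool_pos: [526.1, 158.2, 35.7]
tcp_rot: [180.0, -0.0, 94.8]
ft_force: [-3.6, -0.5, 4.0]
finger_gap: 59.3
grip_force: 43.9
```

```bash
python3 -m handwheel '[[0,0,0,0],[0,0,0,0],[0,0,0,0]]' 0.07;  python3 -m handwheel '[[0,0,0,0],[0,0,0,0],[0,0,0,0],[0,0,-0.02,0],[0,0,-0.04,0],[0,0,-0.05,0],[0,0,-0.05,0],[0,0,-0.04,0],[0,0,0,0]]' 0.085
python3 - <<'E'
from h import *
import pickle
C=cam("wrist");w=r.snapshot("wrist")[:,:,::-1]
cv2.imwrite("pics/w6.png",w);print(r.sense()['tool_pos'],r.sense()['tcp_rot'])
pickle.dump(C,open("w6.pkl","wb"))
E
```

```text
time: 14.75
tool_pos: [525.9, 158.1, 35.2]
tcp_rot: [180.0, -0.0, 94.8]
ft_force: [-1.3, -0.5, 0.4]
finger_gap: 70.3
grip_force: 0.0
time: 15.65
tool_pos: [529.5, 158.9, 243.5]
tcp_rot: [179.3, -0.1, 94.8]
ft_force: [-0.1, -0.5, 0.3]
finger_gap: 84.8
grip_force: 0.0
[528.16568912 158.65238417 239.76355012] [ 1.79550169e+02 -5.36574534e-02  9.47835555e+01]
```

View pics/w6.png

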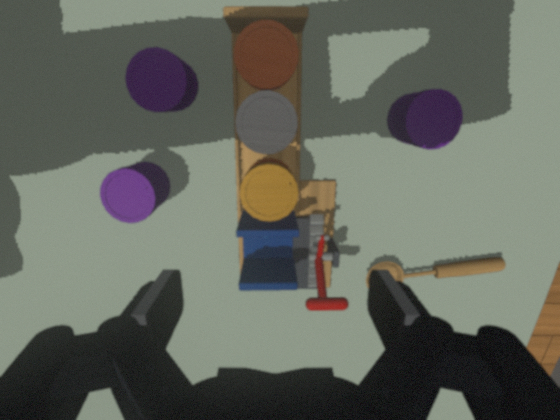

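The three tins are in line: lids at (266,54), (267,122) and (269,193). The blue fence is just below the gold lid at rows 215–290, and the pawl is flipped with its bar at (327,304). Next, back into the pocket to push the fence closed.

```bash
python3 -m handwheel '[[-0.036,-0.0017,0,0],[-0.035,-0.0017,0,0],[0,0,0.04,0],[0,0,0.045,0],[0,0,0.045,0],[0,0,0,0],[0,0,0.03,0],[0,0,0.03,0],[0,0,0.01,0],[0,0,0,0]]' 0
```

```text
time: 16.7
tool_pos: [527.4, 87.1, 34.8]
tcp_rot: [-179.8, -0.0, 94.8]
ft_force: [-0.7, -1.3, -0.9]
finger_gap: -0.1
grip_force: 0.0
```

```bash
python3 -m handwheel '[[0.006,0,0,0],[0.004,0,0,0],[0.002,0,0,0],[0.002,0,0,0],[0.002,0,0,0],[0,0,0,0]]';python3 -m handwheel '[[0.002,0,0,0],[0.002,0,0,0],[0,0,0,0]]';python3 -m handwheel '[[0.002,0,0,0],[0.002,0,0,0],[0,0,0,0]]'
```

```text
time: 17.3
tool_pos: [527.3, 103.3, 35.6]
tcp_rot: [180.0, 0.0, 94.8]
ft_force: [-0.3, -0.6, 0.1]
finger_gap: 0.4
grip_force: 0.0
time: 17.6
tool_pos: [526.8, 107.1, 35.3]
tcp_rot: [-180.0, 0.0, 94.8]
ft_force: [0.2, -1.7, 0.7]
finger_gap: -0.0
grip_force: 0.0
time: 17.9
tool_pos: [526.4, 111.3, 35.3]
tcp_rot: [-180.0, -0.0, 94.8]
ft_force: [0.7, -2.0, 0.3]
finger_gap: 0.2
grip_force: 0.0
```

```bash
python3 -m handwheel '[[0.0015,0,0,0],[0.0015,0,0,0],[0,0,0,0]]';python3 -m handwheel '[[0.0015,0,0,0],[0.0015,0,0,0],[0,0,0,0]]'
```

```text
time: 18.2
tool_pos: [526.1, 114.3, 35.3]
tcp_rot: [-180.0, -0.0, 94.8]
ft_force: [0.6, -1.1, 1.5]
finger_gap: 0.1
grip_force: 0.0
time: 18.5
tool_pos: [525.9, 116.7, 35.3]
tcp_rot: [-180.0, 0.0, 94.8]
ft_force: [0.6, -5.3, 1.5]
finger_gap: -0.2
grip_force: 0.0
```

```bash
python3 -m handwheel '[[0.001,0,0,0],[0.001,0,0,0],[0,0,0,0]]';python3 -m handwheel '[[0.001,0,0,0],[0.001,0,0,0],[0,0,0,0]]'
```

```text
time: 18.8
tool_pos: [525.9, 116.9, 35.3]
tcp_rot: [-180.0, 0.2, 94.8]
ft_force: [1.4, -13.7, 2.2]
finger_gap: -0.1
grip_force: 0.0
time: 19.1
tool_pos: [525.9, 117.1, 35.3]
tcp_rot: [-180.0, 0.3, 94.7]
ft_force: [0.6, -23.3, 3.2]
finger_gap: 0.0
grip_force: 0.0
```

```bash
python3 -m handwheel '[[-0.014,0,0,0],[0,0,0,0],[0,0,-0.03,0],[0,0,-0.05,0],[0,0,-0.05,0],[-0.046,0.03,0,0],[-0.046,0.03,0,0],[0,0,0,0],[0,0,0,0]]'
python3 - <<'E'
from h import *
C=cam("wrist");im=r.snapshot("wrist")[:,:,::-1];cv2.imwrite("pics/w7.png",im);print(r.sense()['tool_pos'])
h=cv2.cvtColor(im,cv2.COLOR_BGR2HSV)
m=cv2.inRange(h,(0,150,60),(5,255,255))|cv2.inRange(h,(172,150,60),(180,255,255))
for c in cv2.findContours(m,0,2)[0]:
    if cv2.contourArea(c)>60:
        x,y,w,q=cv2.boundingRect(c);print('red',x,y,w,q,plane(C,[(x,y+q),(x+w,y+q),(x+w/2,y)],92).round(0).tolist())
E
```

```text
time: 20.0
tool_pos: [588.2, 28.0, 164.7]
tcp_rot: [-179.9, -0.1, 94.7]
ft_force: [-0.3, -0.6, 0.5]
finger_gap: -0.2
grip_force: 0.0
[587.7389907   28.75635827 164.67768799]
red 256 190 37 17 [[575.0, 40.0, 92.0], [600.0, 42.0, 92.0], [586.0, 53.0, 92.0]]
red 276 98 10 86 [[587.0, 57.0, 92.0], [594.0, 58.0, 92.0], [586.0, 113.0, 92.0]]
```

```bash
python3 -m handwheel '[[-0.012,0.004,0,0],[0,0,0.04,0],[0,0,0.042,0],[0,0,0,0],[0.01,0,0,0],[0.008,0,0,0],[0.008,0,0,0],[0.008,0,0,0],[0.008,0,0,0],[0.008,0,0,0]]';python3 -m handwheel '[[0.008,0,0,0],[0.008,0,0,0],[0,0,0,0],[0,0,0,0],[-0.015,0,0,0],[-0.01,0,-0.03,0],[0,0,-0.05,0],[-0.02,0,-0.02,0],[0,0,0,0],[0,0,0,0]]'
python3 - <<'E'
from h import *
C=cam("wrist");im=r.snapshot("wrist")[:,:,::-1];cv2.imwrite("pics/w8.png",im);print(r.sense()['tool_pos'])
h=cv2.cvtColor(im,cv2.COLOR_BGR2HSV)
m=cv2.inRange(h,(0,150,60),(5,255,255))|cv2.inRange(h,(172,150,60),(180,255,255))
for c in cv2.findContours(m,0,2)[0]:
    if cv2.contourArea(c)>60:
        x,y,w,q=cv2.boundingRect(c);print('red',x,y,w,q,plane(C,[(x,y+q),(x+w,y+q),(x+w/2,y)],92).round(0).tolist())
E
```

```text
time: 21.05
tool_pos: [589.2, 67.3, 83.8]
tcp_rot: [180.0, -0.0, 94.8]
ft_force: [-0.3, -0.0, -0.0]
finger_gap: -0.2
grip_force: 0.0
time: 22.05
tool_pos: [591.7, 36.1, 183.6]
tcp_rot: [179.9, 0.0, 94.7]
ft_force: [0.2, 0.1, -1.1]
finger_gap: -0.0
grip_force: 0.0
[590.86760199  36.65343786 182.20293918]
red 270 133 11 21 [[585.0, 83.0, 92.0], [593.0, 83.0, 92.0], [588.0, 98.0, 92.0]]
red 250 102 63 19 [[569.0, 105.0, 92.0], [613.0, 108.0, 92.0], [590.0, 119.0, 92.0]]
```

```bash
python3 -m handwheel '[[0,0,-0.03,0],[0,0,-0.03,0],[0.04,-0.026,0,0],[0.04,-0.026,0,0],[0,0,0,0],[0,0,0,0],[0,0,0,0]]'
python3 - <<'E'
from h import *
C=cam("wrist");im=r.snapshot("wrist")[:,:,::-1];cv2.imwrite("pics/w9.png",im);print(r.sense()['tool_pos'],r.sense()['ft_force'])
h=cv2.cvtColor(im,cv2.COLOR_BGR2HSV)
for n,lo,hi in(('gold',(14,130,60),(26,255,255)),('copper',(2,120,60),(12,255,255)),('blue',(105,120,30),(125,255,255)),('silver',(0,0,88),(180,45,200))):
    m=cv2.morphologyEx(cv2.inRange(h,lo,hi),cv2.MORPH_OPEN,np.ones((5,5)));m[:,:210]=0;m[:,340:]=0;m[300:]=0
    for c in cv2.findContours(m,0,2)[0]:
        if cv2.contourArea(c)>700:
            p,q=cv2.minEnclosingCircle(c);z=80 if n=='blue' else 68;P=plane(C,[p,(p[0]+q,p[1])],z)
            x,y,w,k=cv2.boundingRect(c);print(n,np.round(p,0),P[0].round(1),np.linalg.norm(P[1]-P[0]).round(1),(x,y,w,k),'top edge',plane(C,[(x+w/2,y)],z)[0].round(1))
E
```

```text
time: 22.8
tool_pos: [532.7, 112.4, 242.0]
tcp_rot: [-179.9, 0.0, 94.8]
ft_force: [0.0, 0.3, 0.3]
finger_gap: -0.2
grip_force: 0.0
[532.98147834 112.1502476  242.22641119] [ 0.42694726  0.44975206 -0.28418589]
gold [272. 134.] [525.4 168.   68. ] 30.2 (241, 104, 61, 61) top edge [522.8 195.9  68. ]
copper [269.   4.] [513.6 281.5  68. ] 28.3 (237, 0, 65, 33) top edge [513.8 284.4  68. ]
blue [270. 181.] [527.6 125.   80. ] 32.2 (239, 168, 64, 38) top edge [527.3 137.5  80. ]
silver [325. 264.] [593.9  37.1  68. ] 41.7 (289, 228, 51, 72) top edge [577.5  76.8  68. ]
silver [224. 199.] [482.7 100.5  68. ] 102.9 (210, 98, 52, 202) top edge [489.3 198.6  68. ]
silver [269.  67.] [517.6 228.   68. ] 30.7 (238, 34, 64, 67) top edge [516.6 256.4  68. ]
silver [336.  59.] [577.7 240.6  68. ] 37.9 (321, 18, 19, 83) top edge [569.  274.5  68. ]
```

```bash
python3 -c "
from bench import r
print(r.hand_in())"
```

```text
the job is handed in; nothing more can be done
None
```

I handed the job in after about 23 s of the 67 s allowed: the red tin stands in the rack beside the two white tins, the fence is pushed up snug against them, and the pawl is back down on the teeth. My last camera measurements agreed with that, but I got no verdict back.

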